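Nest two tapered parts beakers in the slanted stand without jamming them

TASK

Clear the two empty parts beakers away into the slanted stand: nest the green one in the blue beaker that is already there, then the white one in the green. Lower each one straight in by hand until you feel it take up lightly against the one below (a light push, about what a 300 g weight would give), then let go; never drop it in from above, never jam it tight with a hard push (15 N or more can do it), and leave the dish, the tape roll and the half shell where they are.

Things in the scene. Friction and masses are not known exactly. Their poses are not given: they have to be found in the camera images.
- sleeve: grey steel sleeve, 63 mm outside, 50 mm long, leaning 30 degrees from vertical, fixed on a stand that is placed and turned differently each time. Origin: centre of the sleeve's lower end; z: the sleeve's axis, up out of its mouth and leaning toward the robot's side; y is level.
- sleeve_mouth (a point): centre of the sleeve's mouth, 50 mm up z. A blue beaker, same form as green and white, sits in the sleeve on its axis, mouth up, held too firmly to move. How far up it sits is not reported and differs each time: underside 8 to 22 mm above the sleeve's origin along z, rim 93 to 107 mm above it. Nothing is above or in front of it.
- green_beaker: green tapered plastic beaker, upright and empty on the worktop at first, 85 mm high, about 60 g. Origin: centre of its underside; z: its axis, out of the mouth. Outside 34 mm across at the foot, growing evenly to 50 mm at 60 mm height, then a straight collar, 56 mm across, up to the rim. Wall 4.2 mm (collar 3.4); inside tapered like the outside.
- green_rim (a point): centre of the green beaker's mouth, 85 mm above its underside; mouth 49 mm inside. Grip the collar from outside, fingertips at most 28 mm below the rim. Nested straight, a beaker takes up on the taper with its underside 32 mm above the lower one's underside (held a little askew: up to 5 mm sooner); 32 mm of it then stands above the lower rim, its collar 7 mm clear.
- white_beaker: white tapered plastic beaker of the same form, size and weight as the green one, upright on the worktop at first; origin and z axis as there. Green and white may stand in either one's place.
- white_rim (a point): centre of the white beaker's mouth, 85 mm above its underside
- dish: steel dish of small screws, 68 mm across, 18 mm high, loose; bystander. Origin: centre of its underside.
- tape: blue roll of tape lying flat, 70 mm across, 24 mm high, loose; bystander. Origin: centre of its underside.
- shell: green moulded half shell, 27 x 74 x 13 mm, loose; bystander. Origin: centre of its underside.

How it is judged:
By the outcome, as a careful person would: the job done as asked, in the order asked, and still so for the second after the job is handed in, with the robot touching nothing.
It also fails if it takes over 64 s, if anything falls off the work surface, if the arm or the gripper's body presses on something with over 40 N, if the wrist force passes 120 N, or if a joint passes its speed limit or range.

ROBOT

A 7-joint arm with a two-finger parallel gripper is mounted at the origin on a cart in front of the work surface, level with it; the furniture and walls round the work are solid. World frame = base frame: x ahead of the robot, y to its left, z up, the work surface at z = 0. Lengths are in m, angles in rad, forces in N, time in s.
With the tool pointing down it reaches from about 0.35 to 0.9 m from the base axis. Payload 8.1 kg.
Tool frame: the origin (TCP) lies between the finger pads; the fingertips stand 17 mm ahead of it and the grasp point (between the pads) lies 2 mm behind it; z points along the fingers, y is the line along which they close (so a half turn about z gives the same grasp; the last joint's range is limited). The gripper opens to 92 mm and grips with 3 to 60 N. Pads are 19 mm wide; open, the fingers measure 130 mm over their backs; the gripper's body (75 mm by 190 mm) begins 47 mm behind the grasp point.
Start: joints at [-1.327, 0.434, 0.025, 1.573, -0.012, 1.134, -0.075], TCP at [0.212, 0.588, 0.244] pointing down, gripper open.
Joint ranges: [-2.62, 2.62], [-0.44, 2.09], [-1.27, 1.32], [0.08, 2.57], [-1.32, 4.46], [0.12, 2], [-2.74, 2.74]. Speed limits (rad/s): [2.22, 2.22, 3.01, 3.01, 3.14, 3.14, 3.14].

INTERFACE

Orientations are given as a unit quaternion [w, x, y, z].
In Python, from station import manip gives the robot as it stands.
- The arm moves only by the tool step_arm, never from a script. Its arguments are lists of equal length, an entry for each row: "offset": the shift along the tool's x, y, z in units of 40 mm (1.0 is 40 mm), a list of three; "rotation": the turn, a rotation vector about the tool's x, y, z in units of 6 degrees (1.0 is 6 degrees), a list of three; "claw": the closure, from 0 (fully open) to 1 (shut). A call has 1 to 10 rows; each row shifts and turns the commanded pose from where the row before left it, along the tool's axes as they then stand; what a row does not reach is not made up. A row lasts 1/10 s, in which the tool goes at most 50 mm and 8.59 degrees, less where a joint would pass 70% of its speed; a pose out of reach is approached as far as the arm can. A call is refused whole if a number of a shift passes 1 or a number of a turn 1, either way. A call with a gripper value outside its range is refused whole. The fingers move at their own pace and stop on an object; "newtons" is the grip in N (left out, the last holds). Time passes only in rows, so rows that do not move let the fingers close. It gives the time, the measured TCP pose, the force, the opening and the grip force at its end, in the units of the state.
- manip.observe(): the state, without advancing time (a new reading comes with each control period).
- manip.grab_frame(name): name is "scene" or "top" or "wrist"; returns (picture, depth): 400x640x3 uint8, red, green, blue; 400x640 float32, m along the optical axis (not along the pixel's ray), 0 where there is no reading.
- manip.camera_model(name): a dict with "fx", "fy", "cx", "cy" (pixels), "distortion" ([k1, k2, p1, p2, k3] as OpenCV has them; the pictures are not rectified), "rvec" (rotation vector, rad) and "tvec" (3), from world to camera coordinates, as OpenCV has them. Camera axes: x right, y down, z forward; pixel columns grow to the right and rows downward; lengths in m; the calibration is good to about 2 mm. A picture is of the moment at which its call begins: read the wrist's pose just before it. camera_model takes no time and is no camera call; for the wrist camera it gives the pose at the moment of the call.
- manip.hand_in(): hands the job in; it is judged then, once.
The state is a dict: "t": time; "qpos": joint angles; "joint_velocities": joint speeds; "tau": joint torques, N m; "ee_pos": TCP position; "tool_rot": TCP orientation; "ft_force": force on the tool from outside, world axes, zero at the start; "torque": the same for the moment, N m; "grip_width": finger opening in m; "finger_force": force on a finger pad.
Only numpy, scipy, OpenCV 4.12 (cv2) and the standard library are available. Lean on these libraries where they do the work, as an engineer would, in place of code of your own. Each camera call takes 0.05 s, during which the arm holds its last target. There are 200 camera calls.

## Working session

There is one attempt and no reset: what is moved stays moved. The work goes in short steps, Python scripts to look and compute and a tool call to move; the robot and the scene stay as the last step left them, time stands still between calls to the robot, and variables do not carry over. Pictures are saved under pics/ and viewed, at most 10 in all, crops included, and the job is handed in when it is done.

Besides the shell and the picture viewer there is one more tool, called after "Request:" by a JSON object that holds its "op" and its "data". step_arm: Moves the arm, as the interface text tells. Its arguments: {"type":"object","properties":{"offset":{"type":"array"},"rotation":{"type":"array"},"claw":{"type":"array"},"newtons":{"type":"number"}},"required":["offset","rotation","claw"]}

```bash
mkdir -p pics; ls; cat > h.py <<'E'
import numpy as np, cv2
from station import manip
from scipy.spatial.transform import Rotation as R
def cloud(name):
    m=manip.camera_model(name); im,d=manip.grab_frame(name)
    K=np.array([[m['fx'],0,m['cx']],[0,m['fy'],m['cy']],[0,0,1.]])
    v,u=np.mgrid[0:400,0:640]
    p=cv2.undistortPoints(np.stack([u,v],-1).reshape(-1,1,2).astype(float),K,np.array(m['distortion'],float)).reshape(400,640,2)
    P=np.dstack([p*d[...,None],d])
    Rm=cv2.Rodrigues(np.array(m['rvec'],float))[0]
    W=(P-np.array(m['tvec']).reshape(3))@Rm
    W[d==0]=np.nan
    return im,W
def save(n,im): cv2.imwrite('pics/'+n,im[...,::-1])
E
python3 - <<'E'
from h import *
s=manip.observe(); print(s)
a,W=cloud('scene'); b,V=cloud('top')
np.savez('c0.npz',a=a,W=W,b=b,V=V)
save('scene0.png',a); save('top0.png',b)
E
```

```text
pics
{'t': 0.0, 'qpos': array([-1.32661829,  0.43520219,  0.02496224,  1.57411307, -0.0115933 ,
        1.1339692 , -0.07510937]), 'joint_velocities': array([ 0.00168337,  0.00114814,  0.00014912, -0.0001571 , -0.00156187,
       -0.00012034, -0.00105199]), 'tau': array([ 5.42257239e-04, -6.67853737e+01,  9.85287689e-01, -3.14458680e+01,
       -6.05276437e-02,  4.32628265e-02,  1.66051382e-04]), 'ee_pos': array([0.21230179, 0.58732284, 0.24295155]), 'tool_rot': array([-6.29758127e-05,  1.72554367e-01,  9.84999692e-01, -7.70914741e-04]), 'ft_force': array([ 0.6450203 , -0.59295931,  0.02504471]), 'torque': array([-0.01767112,  0.01554413, -0.01878444]), 'finger_force': 0.0, 'grip_width': 0.0917830998916858}
```

```bash
sleep 1; ls pics
```

```text
scene0.png
top0.png
```

View pics/scene0.png

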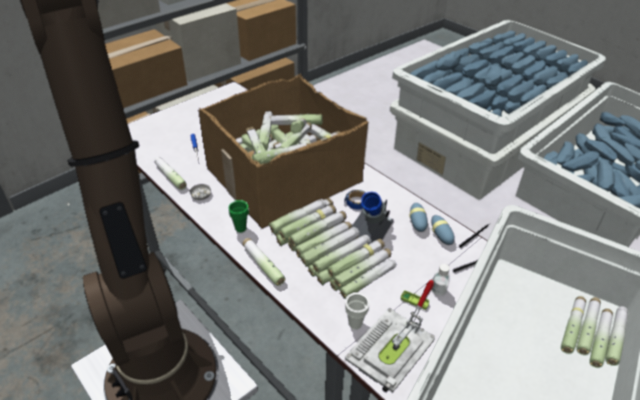

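View pics/top0.png

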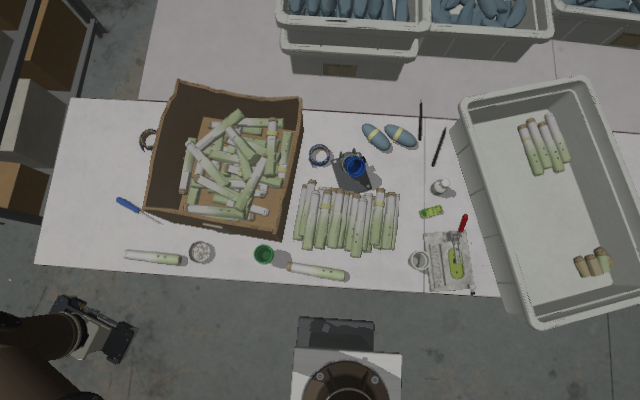

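The green beaker is at scene (239,215) / top (263,254), the white at scene (357,310) / top (419,261), and the blue in its sleeve at scene (372,205) / top (354,166). The dish is at top (201,252), the tape at top (319,155) and the half shell near top (431,212).

```bash
cat > m.py <<'E'
from h import *
z=np.load('c0.npz'); a,W,b,V=[z[k] for k in 'aWbV']
def show(nm,im,P,u,v,r):
    p=P[v-r:v+r+1,u-r:u+r+1].reshape(-1,3); c=im[v-r:v+r+1,u-r:u+r+1].reshape(-1,3).astype(int)
    ok=np.isfinite(p[:,0]); return p[ok],c[ok]
for nm,(us,ut) in dict(green=((239,215),(263,254)),white=((357,310),(419,261))).items():
    for im,P,(u,v),cam in((a,W,us,'scene'),(b,V,ut,'top')):
        p,c=show(nm,im,P,u,v,18)
        q=p[(p[:,2]>.078)&(p[:,2]<.095)]
        if len(q)<5: print(nm,cam,len(q),p[:,2].max()); continue
        lo,hi=np.percentile(q,2,0),np.percentile(q,98,0)
        print(nm,cam,len(q),'mid',((lo+hi)/2).round(4),'size',(hi-lo).round(4))
for im,P,(u,v),cam in((a,W,(372,205),'scene'),(b,V,(354,166),'top')):
    p,c=show('blue',im,P,u,v,28)
    m=(c[:,2]>c[:,0]+50)&(c[:,2]>c[:,1]+40)&(p[:,2]>.05)
    q=p[m]; print('blue',cam,len(q)); print(np.percentile(q,[0,10,50,90,100],axis=0).round(4))
    g=p[(c.max(1)-c.min(1)<35)&(p[:,2]>.02)]; print('grey',len(g),np.percentile(g,[0,50,100],axis=0).round(3) if len(g) else '')
for n,(u,v) in dict(dish=(201,252),tape=(319,155),shell=(431,212),box=(290,230),gtube=(316,271),vtube=(355,245),clamp=(455,240)).items():
    p,c=show(n,b,V,u,v,3); print(n,np.median(p,0).round(3),p[:,2].max().round(3))
cr=b[130:215,300:410]; save('crop0.png',cv2.resize(np.vstack([cr]),None,fx=5,fy=5,interpolation=cv2.INTER_CUBIC))
E
python3 m.py
```

```text
green scene 160 mid [0.4235 0.2613 0.0848] size [0.0784 0.0568 0.0129]
green top 98 mid [0.4236 0.261  0.0865] size [0.0765 0.0618 0.0147]
white scene 173 mid [ 0.424  -0.1893  0.0836] size [0.054  0.0539 0.0098]
white top 90 mid [ 0.4239 -0.1863  0.0837] size [0.051  0.0543 0.0105]
blue scene 275
[[ 0.6528 -0.0177  0.0514]
 [ 0.6599 -0.0109  0.0681]
 [ 0.69    0.0302  0.1064]
 [ 0.7112  0.0382  0.1236]
 [ 0.7294  0.042   0.1345]]
grey 658 [[ 0.554 -0.03   0.02 ]
 [ 0.71   0.023  0.053]
 [ 0.829  0.191  0.135]]
blue top 172
[[ 0.6525 -0.0119  0.0504]
 [ 0.6596 -0.0061  0.0873]
 [ 0.6807  0.0139  0.1084]
 [ 0.703   0.0399  0.1299]
 [ 0.7208  0.0453  0.1375]]
grey 584 [[ 0.597 -0.076  0.02 ]
 [ 0.707  0.035  0.059]
 [ 0.808  0.104  0.107]]
dish [0.408 0.466 0.005] 0.014
tape [0.747 0.125 0.001] 0.006
shell [ 0.582 -0.241  0.003] 0.017
box [0.495 0.199 0.001] 0.023
gtube [0.375 0.11  0.032] 0.037
vtube [0.454 0.004 0.09 ] 0.097
clamp [ 0.49  -0.292  0.063] 0.085
```

```bash
cat > fit.py <<'E'
from h import *
from scipy.optimize import least_squares
B=np.array([[0,0],[17,0],[25,60],[28,60],[28,85],[24.5,85],[24.6,62],[20.8,60],[13.3,4.2],[0,4.2]])/1000
def dpoly(r,h,Q):
    p=np.stack([r,h],-1)[:,None]; A=Q[:-1];D=Q[1:]-A
    t=np.clip(((p-A)*D).sum(-1)/(D*D).sum(-1),0,1)
    return np.linalg.norm(p-A-t[...,None]*D,axis=-1).min(1)
def axis(phi,tilt=np.pi/6): return np.array([np.sin(tilt)*np.cos(phi),np.sin(tilt)*np.sin(phi),np.cos(tilt)])
def rh(p,o,ax):
    d=p-o; h=d@ax; return np.linalg.norm(d-h[:,None]*ax,axis=1),h
def fit_blue(p,phi0=np.pi,rim0=(.675,.015,.125),tiltfix=True):
    # params: rim centre xyz, phi
    def f(x):
        ax=axis(x[3]); o=x[:3]-.085*ax
        return dpoly(*rh(p,o,ax),B)
    best=None
    for ph in phi0+np.array([-.8,-.4,0,.4,.8]):
        s=least_squares(f,[*rim0,ph],loss='soft_l1',f_scale=.002)
        if best is None or s.cost<best.cost: best=s
    return best.x,np.median(f(best.x))
def fit_up(p,x0):
    f=lambda x: dpoly(*rh(p,np.array([x[0],x[1],x[2]-.085]),np.array([0,0,1.])),B)
    s=least_squares(f,x0,loss='soft_l1',f_scale=.002); return s.x,np.median(f(s.x))
E
cat > m2.py <<'E'
from fit import *
z=np.load('c0.npz'); a,W,b,V=[z[k] for k in 'aWbV']
allb=[]
for im,P,c0 in((a,W,'scene'),(b,V,'top')):
    c=im.astype(int); r,g,bl=c[...,0],c[...,1],c[...,2]
    ok=np.isfinite(P[...,0])
    near=lambda x,y,d:ok&(np.hypot(P[...,0]-x,P[...,1]-y)<d)
    m=near(.685,.015,.06)&(bl>r+50)&(bl>g+40)&(P[...,2]>.045)
    allb.append(P[m]); print(c0,'blue',fit_blue(P[m]))
    m=near(.4235,.261,.05)&(g>r+25)&(P[...,2]>.02)
    print(c0,'green',fit_up(P[m],[.4235,.261,.085]),m.sum())
    m=near(.424,-.188,.04)&(P[...,2]>.02)
    print(c0,'white',fit_up(P[m],[.424,-.188,.085]),m.sum())
print('both',fit_blue(np.vstack(allb)))
ok=(V[...,2]>.1)&(abs(V[...,1]-.26)<.12)&(V[...,0]<.6)
print('high near green',V[ok].min(0),V[ok].max(0))
ok=(V[...,2]>.02)&(abs(V[...,1]-.26)<.12)&(V[...,0]>.46)&(V[...,0]<.6);print(np.percentile(V[ok],[0,1,5,50],axis=0))
ok=(V[...,2]>.02)&(abs(V[...,1]+.19)<.1)&(abs(V[...,0]-.42)<.1)
q=V[ok]; q=q[np.hypot(q[:,0]-.424,q[:,1]+.188)>.04]; print('near white',q.min(0),q.max(0))
E
python3 m2.py
```

```text
scene blue (array([0.67580352, 0.01114783, 0.12306324, 3.45479166]), np.float64(0.0008001469781750707))
scene green (array([0.41135273, 0.26225527, 0.08789407]), np.float64(0.0009184084833442222)) 424
scene white (array([ 0.4247198 , -0.18882999,  0.08717474]), np.float64(0.0007169305692107343)) 632
top blue (array([0.67360824, 0.0144383 , 0.12230289, 3.45594959]), np.float64(0.0006769596010017115))
top green (array([0.41301326, 0.26414975, 0.08913885]), np.float64(0.0009319565644649419)) 152
top white (array([ 0.42437961, -0.186383  ,  0.0869859 ]), np.float64(0.0007139890551691791)) 272
both (array([0.67558058, 0.01166468, 0.12347752, 3.49818843]), np.float64(0.0009226971765926783))
high near green [0.19580503 0.19667388 0.10021903] [0.59990531 0.3799915  0.72063644]
[[0.46002941 0.14001096 0.02024708]
 [0.4610528  0.14207476 0.02366051]
 [0.46423031 0.15085796 0.0310504 ]
 [0.5268663  0.2972096  0.12746414]]
near white [ 0.34136996 -0.28994196  0.02008071] [ 0.51989055 -0.09000118  0.12171917]
```

View pics/crop0.png

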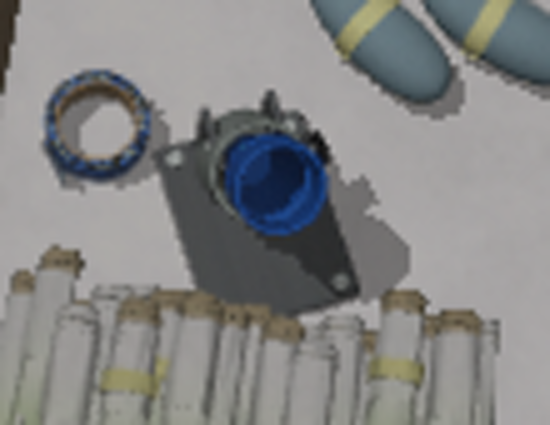

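The crop shows the blue beaker's mouth at about top (355,167), leaning down and to the right in the picture, with the tape well clear of it. Next I'll check the box clearance and plan the approach to green.

```bash
cat > plan.py <<'E'
from h import *
from scipy.linalg import logm,expm
def rotq(q): return R.from_quat(np.r_[q[1:],q[0]])
def cur():
    s=manip.observe(); T=np.eye(4); T[:3,:3]=rotq(s['tool_rot']).as_matrix(); T[:3,3]=s['ee_pos']; return T,s
def tool(pos,z,y):
    z=np.array(z,float)/np.linalg.norm(z); y=np.array(y,float); y-=z*(y@z); y/=np.linalg.norm(y)
    T=np.eye(4); T[:3,:3]=np.stack([np.cross(y,z),y,z],1); T[:3,3]=pos; return T
def rows(A,Bt,n=None):
    rel=np.linalg.inv(A)@Bt; rv=R.from_matrix(rel[:3,:3]).as_rotvec(degrees=True)
    if n is None: n=int(np.ceil(max(abs(rel[:3,3]).max()/.038,abs(rv).max()/5.8,1)))
    while 1:
        D=expm(np.real(logm(rel))/n); off=D[:3,3]/.04; r=R.from_matrix(D[:3,:3]).as_rotvec(degrees=True)/6
        if max(abs(off).max(),abs(r).max())<=1: break
        n+=1
    print('n',n,'offset',off.round(3).tolist(),'rot',r.round(3).tolist())
E
python3 - <<'E'
from plan import *
z=np.load('c0.npz'); V=z['V']; W=z['W']
for P in(V,W):
  for y in(.2,.23,.26,.29,.32):
    m=(abs(P[...,1]-y)<.012)&(P[...,2]>.1)&(P[...,0]>.43)&(P[...,0]<.62)&(P[...,2]<.4)
    q=P[m]; print(y,len(q),q[:,0].min().round(3) if len(q) else '',q[:,2].max().round(3) if len(q) else '')
T,s=cur(); print(T.round(3))
A=tool([.412,.263,.22],[0,0,-1],[.2,.98,0]); rows(T,A)
E
```

```text
0.2 305 0.488 0.237
0.23 168 0.455 0.23
0.26 135 0.459 0.222
0.29 225 0.463 0.229
0.32 401 0.466 0.232
0.2 1562 0.454 0.238
0.23 201 0.454 0.231
0.26 161 0.459 0.222
0.29 256 0.462 0.229
0.32 313 0.465 0.232
[[-0.94   0.34  -0.     0.212]
 [ 0.34   0.94  -0.001  0.587]
 [-0.    -0.001 -1.     0.243]
 [ 0.     0.     0.     1.   ]]
n 8 offset [-0.883, -0.8, 0.073] rot [-0.002, 0.0, -0.174]
```

```bash
python3 - <<'E'
from plan import *
T,s=cur(); t=np.radians(12)
zt=[np.sin(t),0,-np.cos(t)]; p=np.array([.412,.263,.08])-.15*np.array(zt)
rows(T,tool(p,zt,[.1,.995,0]),10)
E
```

```text
n 10 offset [-0.595, -0.693, 0.088] rot [-0.046, -0.196, -0.237]
```

Request:
{"op": "step_arm", "data": {"offset": [[-0.595,-0.693,0.088],[-0.595,-0.693,0.088],[-0.595,-0.693,0.088],[-0.595,-0.693,0.088],[-0.595,-0.693,0.088],[-0.595,-0.693,0.088],[-0.595,-0.693,0.088],[-0.595,-0.693,0.088],[-0.595,-0.693,0.088],[-0.595,-0.693,0.088]], "rotation": [[-0.046,-0.196,-0.237],[-0.046,-0.196,-0.237],[-0.046,-0.196,-0.237],[-0.046,-0.196,-0.237],[-0.046,-0.196,-0.237],[-0.046,-0.196,-0.237],[-0.046,-0.196,-0.237],[-0.046,-0.196,-0.237],[-0.046,-0.196,-0.237],[-0.046,-0.196,-0.237]], "claw": [0,0,0,0,0,0,0,0,0,0], "newtons": 15}}

```text
t: 1.1
ee_pos: [0.3813, 0.262, 0.2268]
tool_rot: [0.105, 0.048, 0.993, 0.006]
ft_force: [0.2, 0.7, 0.6]
grip_width: 0.092
finger_force: 0.0
```

Request:
{"op": "step_arm", "data": {"offset": [[0,0,0],[0,0,0]], "rotation": [[0,0,0],[0,0,0]], "claw": [0,0]}}

```text
t: 1.3
ee_pos: [0.381, 0.263, 0.227]
tool_rot: [0.105, 0.05, 0.993, 0.006]
ft_force: [0.3, 0.2, 0.4]
grip_width: 0.0921
finger_force: 0.0
```

```bash
cat > look.py <<'E'
from plan import *; from fit import *
import sys
T,s=cur(); print(T.round(4)); print(s['qpos'].round(2))
a,W=cloud('wrist'); save(sys.argv[1],a)
m=manip.camera_model('wrist'); Rm=cv2.Rodrigues(np.array(m['rvec'],float))[0]; c=-Rm.T@np.array(m['tvec']).reshape(3)
print('cam in tool',(T[:3,:3].T@(c-T[:3,3])).round(3),'axis',(T[:3,:3].T@Rm[2]).round(2))
np.savez('cw.npz',a=a,W=W)
if len(sys.argv)>2:
    col=sys.argv[2]; x0=np.array(eval(sys.argv[3])); c=a.astype(int); r,g,b=c[...,0],c[...,1],c[...,2]
    m=np.isfinite(W[...,0])&(np.linalg.norm(W[...,:2]-x0[:2],axis=-1)<.06)&(W[...,2]>.02)
    if col=='green': m&=g>r+25
    print(col,m.sum(),fit_up(W[m],x0))
E
python3 look.py w1.png green [.412,.263,.085]
```

```text
[[-0.9732  0.0973  0.2084  0.381 ]
 [ 0.0998  0.995   0.0016  0.263 ]
 [-0.2072  0.0223 -0.978   0.227 ]
 [ 0.      0.      0.      1.    ]]
[-0.98  0.1   0.15  2.12  0.19  0.8   0.52]
cam in tool [ 0.079  0.001 -0.141] axis [-0.29  0.    0.96]
green 2893 (array([0.4119674 , 0.26469912, 0.08524458]), np.float64(0.0003286035367686951))
```

```bash
python3 - <<'E'
from plan import *
T,s=cur(); A=T.copy(); A[:3,3]=[.412,.2647,.080]; rows(T,A,8)
E
```

```text
n 8 offset [0.0, 0.001, 0.47] rot [-0.0, -0.0, 0.0]
```

Request:
{"op": "step_arm", "data": {"offset": [[0,0,0.6],[0,0,0.6],[0,0,0.6],[0,0,0.6],[0,0,0.56],[0,0,0.4],[0,0,0.4],[0,0,0],[0,0,0],[0,0,0]], "rotation": [[0,0,0],[0,0,0],[0,0,0],[0,0,0],[0,0,0],[0,0,0],[0,0,0],[0,0,0],[0,0,0],[0,0,0]], "claw": [0,0,0,0,0,0,0,0,0,0.5], "newtons": 15}}

```text
t: 2.35
ee_pos: [0.4124, 0.2647, 0.0806]
tool_rot: [0.105, 0.048, 0.993, 0.006]
ft_force: [-0.1, -0.0, 0.2]
grip_width: 0.0873
finger_force: 0.0
```

Request:
{"op": "step_arm", "data": {"offset": [[0,0,0],[0,0,0],[0,0,0],[0,0,0],[0,0,0]], "rotation": [[0,0,0],[0,0,0],[0,0,0],[0,0,0],[0,0,0]], "claw": [0.7,0.7,0.7,0.7,0.7]}}

```text
t: 2.85
ee_pos: [0.4125, 0.2639, 0.0801]
tool_rot: [0.105, 0.049, 0.993, 0.006]
ft_force: [-0.9, 0.7, 2.5]
grip_width: 0.0556
finger_force: 15.0
```

```bash
cat > ins.py <<'E'
from plan import *; from fit import axis
import sys,json
# ins.py graspfile standoff : target so the held beaker's underside is `st` beyond the blue rim along axis
def grasp(name,rim):
    T,s=cur(); Bk=np.eye(4); Bk[:3,3]=np.array(rim)-[0,0,.085]
    np.save(name,np.linalg.inv(T)@Bk)   # beaker in tool
def target(name,rim,phi,st):
    bt=np.load(name); ax=axis(phi); t0=bt[:3,:3]
    yb=np.array([np.sin(phi),-np.cos(phi),0])  # level
    # tool y level & perpendicular to ax; tool's beaker axis = ax
    Yb=t0.T@np.array([0,1,0]); # tool y in beaker frame
    Bk=np.eye(4); 
    base=R.align_vectors([ax,yb],[[0,0,1],Yb],weights=[1e6,1])[0].as_matrix()
    Bk[:3,:3]=base; Bk[:3,3]=np.array(rim)+st*ax
    return Bk@np.linalg.inv(bt)
E
python3 - <<'E'
from ins import *
grasp('g.npy',[.412,.264,.085])
T,s=cur()
U=T.copy(); U[:3,3]+=[-.02,-.0,.2]; rows(T,U,8)
P=target('g.npy',[.675,.012,.1215],3.47,.10); print(P.round(3)); rows(U,P)
E
```

```text
n 8 offset [-0.069, 0.008, -0.624] rot [0.0, -0.0, 0.0]
[[-0.705 -0.333  0.626  0.59 ]
 [-0.235  0.943  0.237 -0.017]
 [-0.669  0.019 -0.743  0.278]
 [ 0.     0.     0.     1.   ]]
n 8 offset [-0.503, -0.938, 0.202] rot [-0.235, -0.604, -0.469]
```

```bash
python3 - <<'E'
from ins import *
T,s=cur()
U=T.copy(); U[:3,3]+=[-.02,-.0,.2]
U2=U.copy(); U2[:3,3]+=[0,-.15,0]; rows(U,U2,5)
P=target('g.npy',[.675,.012,.1215],3.47,.10);  rows(U2,P)
E
```

```text
n 5 offset [-0.074, -0.746, -0.001] rot [0.0, -0.0, 0.0]
n 6 offset [-0.723, -0.618, 0.313] rot [-0.314, -0.806, -0.626]
```

Request:
{"op": "step_arm", "data": {"offset": [[-0.07,0.01,-0.62],[-0.07,0.01,-0.62],[-0.07,0.01,-0.62],[-0.07,0.01,-0.62],[-0.07,0.01,-0.62],[-0.07,0.01,-0.62],[-0.07,0.01,-0.62],[-0.07,0.01,-0.62]], "rotation": [[0,0,0],[0,0,0],[0,0,0],[0,0,0],[0,0,0],[0,0,0],[0,0,0],[0,0,0]], "claw": [0.7,0.7,0.7,0.7,0.7,0.7,0.7,0.7]}}

```text
t: 3.65
ee_pos: [0.3927, 0.2641, 0.2796]
tool_rot: [0.105, 0.049, 0.993, 0.006]
ft_force: [0.3, 0.0, -0.7]
grip_width: 0.0557
finger_force: 15.0
```

Request:
{"op": "step_arm", "data": {"offset": [[-0.074,-0.75,0],[-0.074,-0.75,0],[-0.074,-0.75,0],[-0.074,-0.75,0],[-0.074,-0.75,0]], "rotation": [[0,0,0],[0,0,0],[0,0,0],[0,0,0],[0,0,0]], "claw": [0.7,0.7,0.7,0.7,0.7]}}

```text
t: 4.15
ee_pos: [0.3928, 0.1123, 0.2783]
tool_rot: [0.105, 0.049, 0.993, 0.006]
ft_force: [0.4, -0.5, -1.1]
grip_width: 0.0555
finger_force: 15.0
```

Request:
{"op": "step_arm", "data": {"offset": [[-0.723,-0.618,0.313],[-0.723,-0.618,0.313],[-0.723,-0.618,0.313],[-0.723,-0.618,0.313],[-0.723,-0.618,0.313],[-0.723,-0.618,0.313],[0,0,0],[0,0,0]], "rotation": [[-0.314,-0.806,-0.626],[-0.314,-0.806,-0.626],[-0.314,-0.806,-0.626],[-0.314,-0.806,-0.626],[-0.314,-0.806,-0.626],[-0.314,-0.806,-0.626],[0,0,0],[0,0,0]], "claw": [0.7,0.7,0.7,0.7,0.7,0.7,0.7,0.7]}}

```text
t: 4.95
ee_pos: [0.5187, 0.0272, 0.26]
tool_rot: [0.263, -0.097, 0.957, 0.069]
ft_force: [0.5, 0.1, -0.7]
grip_width: 0.0558
finger_force: 15.0
```

```bash
python3 look.py w2.png
```

```text
[[-0.8427 -0.2223  0.4904  0.5187]
 [-0.1494  0.9716  0.1836  0.0272]
 [-0.5172  0.0815 -0.852   0.26  ]
 [ 0.      0.      0.      1.    ]]
[-0.89 -0.05  0.85  2.28 -0.36  0.39  2.04]
cam in tool [ 0.078  0.001 -0.141] axis [-0.29  0.    0.96]
```

View pics/w2.png

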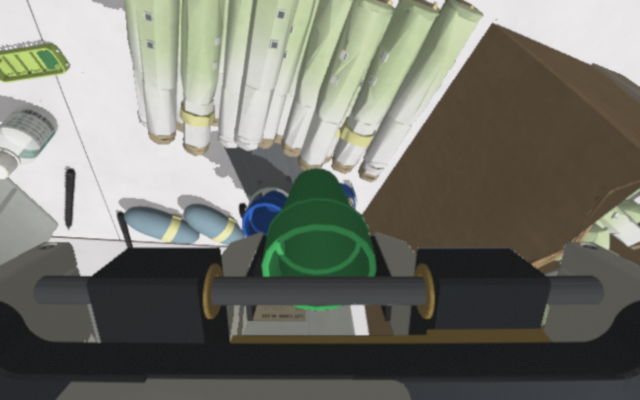

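The wrist view shows the green beaker held at (318,240) and the blue mouth at (265,218) behind it. The arm is running toward its joint limits, so I'll half-turn the tool, which leaves it needing only about 18° of tilt.

Request:
{"op": "step_arm", "data": {"offset": [[0,0,0],[0,0,0],[0,0,0],[0,0,0],[0,0,0],[0,0,0],[0,0,0],[0,0,0],[0,0,0],[0,0,0]], "rotation": [[0,0,1],[0,0,1],[0,0,1],[0,0,1],[0,0,1],[0,0,1],[0,0,1],[0,0,1],[0,0,1],[0,0,1]], "claw": [0.7,0.7,0.7,0.7,0.7,0.7,0.7,0.7,0.7,0.7]}}

```text
t: 6.0
ee_pos: [0.5188, 0.0276, 0.2605]
tool_rot: [0.193, 0.396, 0.877, 0.192]
ft_force: [-1.3, 0.1, -0.6]
grip_width: 0.0557
finger_force: 15.0
```

Request:
{"op": "step_arm", "data": {"offset": [[0,0,0],[0,0,0],[0,0,0],[0,0,0],[0,0,0],[0,0,0],[0,0,0],[0,0,0],[0,0,0],[0,0,0]], "rotation": [[0,0,1],[0,0,1],[0,0,1],[0,0,1],[0,0,1],[0,0,1],[0,0,1],[0,0,1],[0,0,1],[0,0,1]], "claw": [0.7,0.7,0.7,0.7,0.7,0.7,0.7,0.7,0.7,0.7]}}

```text
t: 7.0
ee_pos: [0.5188, 0.0276, 0.2605]
tool_rot: [0.071, 0.781, 0.562, 0.263]
ft_force: [-0.2, -0.6, -0.7]
grip_width: 0.0556
finger_force: 15.0
```

```bash
sed -i 's/def target(name,rim,phi,st):/def target(name,rim,phi,st,flip=1):/; s/yb=np.array(\[np.sin(phi),-np.cos(phi),0\])/yb=flip*np.array([np.sin(phi),-np.cos(phi),0])/' ins.py
python3 - <<'E'
from ins import *
T,s=cur(); print(T.round(3),s['qpos'].round(2))
P=target('g.npy',[.675,.012,.1215],3.47,.09,-1); print(P.round(3)); rows(T,P)
E
```

```text
[[ 0.23   0.84   0.491  0.519]
 [ 0.915 -0.359  0.184  0.028]
 [ 0.331  0.407 -0.851  0.26 ]
 [ 0.     0.     0.     1.   ]] [-0.71 -0.03  0.67  2.27 -0.4   0.4  -0.02]
[[ 0.902  0.312  0.3    0.594]
 [ 0.302 -0.95   0.079 -0.015]
 [ 0.309  0.019 -0.951  0.269]
 [ 0.     0.     0.     1.   ]]
n 10 offset [0.045, 0.216, 0.051] rot [0.07, -0.228, 0.872]
```

Request:
{"op": "step_arm", "data": {"offset": [[0.045,0.216,0.051],[0.045,0.216,0.051],[0.045,0.216,0.051],[0.045,0.216,0.051],[0.045,0.216,0.051],[0.045,0.216,0.051],[0.045,0.216,0.051],[0.045,0.216,0.051],[0.045,0.216,0.051],[0.045,0.216,0.051]], "rotation": [[0.07,-0.228,0.872],[0.07,-0.228,0.872],[0.07,-0.228,0.872],[0.07,-0.228,0.872],[0.07,-0.228,0.872],[0.07,-0.228,0.872],[0.07,-0.228,0.872],[0.07,-0.228,0.872],[0.07,-0.228,0.872],[0.07,-0.228,0.872]], "claw": [0.7,0.7,0.7,0.7,0.7,0.7,0.7,0.7,0.7,0.7]}}

```text
t: 8.0
ee_pos: [0.5946, -0.0155, 0.2684]
tool_rot: [-0.015, 0.975, 0.157, 0.155]
ft_force: [-1.1, -1.1, -0.8]
grip_width: 0.0557
finger_force: 15.0
```

```bash
cat > look2.py <<'E'
from ins import *; from fit import *
import sys
# fit blue and the held beaker (colour given) in one wrist frame
T,s=cur(); print(T.round(4).tolist(),s['qpos'].round(2))
a,W=cloud('wrist'); save(sys.argv[1],a); np.savez('cw.npz',a=a,W=W)
c=a.astype(int); r,g,b=c[...,0],c[...,1],c[...,2]; ok=np.isfinite(W[...,0])
m=ok&(b>r+50)&(b>g+40)&(np.linalg.norm(np.nan_to_num(W)-[.685,.015,.1],axis=-1)<.07)
if m.sum()>80: print('blue',m.sum(),fit_blue(W[m],3.47))
bt=T@np.load('g.npy'); print('held nominal foot',bt[:3,3].round(4),'axis',bt[:3,2].round(4))
m=ok&(g>r+25)&(g>b+25)&(np.linalg.norm(np.nan_to_num(W)-bt[:3,3]-.05*bt[:3,2],axis=-1)<.07)
p=W[m]
if len(p)>80:
    def ff(x):
        d=bt[:3,:3]@R.from_rotvec([x[3],x[4],0]).as_matrix()[:,2]; return dpoly(*rh(p,x[:3],d),B)
    q=least_squares(ff,[*bt[:3,3],0,0],loss='soft_l1',f_scale=.002)
    d=bt[:3,:3]@R.from_rotvec([q.x[3],q.x[4],0]).as_matrix()[:,2]
    print('held fit',m.sum(),q.x[:3].round(4),d.round(4),np.median(ff(q.x)),'corr deg',np.degrees(q.x[3:]).round(2))
E
python3 look2.py w3.png
```

```text
[[0.9023, 0.3114, 0.298, 0.5946], [0.3024, -0.95, 0.0772, -0.0155], [0.3072, 0.0205, -0.9514, 0.2684], [0.0, 0.0, 0.0, 1.0]] [-0.65  0.24  0.78  1.92 -0.39  0.78 -0.92]
blue 2369 (array([0.67196176, 0.01305344, 0.12261817, 3.49992477]), np.float64(0.0006366312298391937))
held nominal foot [ 0.6329 -0.0027  0.1992] axis [-0.4719 -0.1596  0.8671]
held fit 8885 [ 0.6331 -0.0019  0.1996] [-0.4781 -0.162   0.8632] 0.0002670879881122856 corr deg [0.02 0.44]
```

View pics/w3.png

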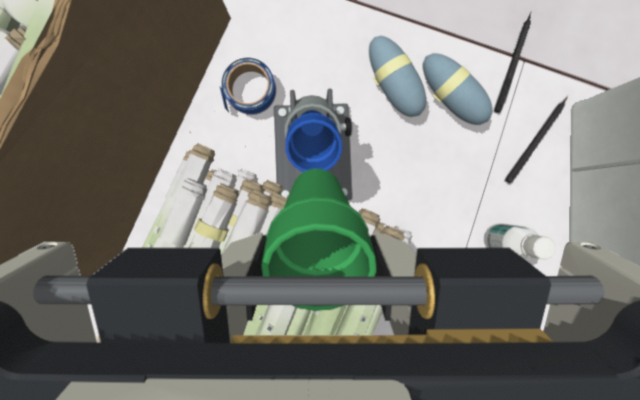

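The wrist view is now clear: blue mouth at (314,140), held green at (318,240), tape at (248,85). I'll refine the blue fit offline from this frame.

```bash
cat > ref.py <<'E'
from fit import *
z=np.load('cw.npz'); a,W=z['a'],z['W']
c=a.astype(int); r,g,b=c[...,0],c[...,1],c[...,2]; ok=np.isfinite(W[...,0])
near=np.linalg.norm(np.nan_to_num(W)-[.685,.015,.1],axis=-1)<.08
m=ok&near&(b>r+50)&(b>g+40)
n,l,st,_=cv2.connectedComponentsWithStats(m.astype(np.uint8)); k=1+np.argmax(st[1:,4]); m=l==k
me=cv2.erode(m.astype(np.uint8),np.ones((3,3)))>0
p=W[m]
gr=W[ok&near&(c.max(2)-c.min(2)<30)&(W[...,2]>.03)&(W[...,2]<.1)]
def run(p,free,x0=[.673,.0125,.1225,3.49,np.pi/6]):
    def f(x):
        ax=axis(x[3],x[4] if free else np.pi/6); return dpoly(*rh(p,x[:3]-.085*ax,ax),B)
    s=least_squares(f,x0,loss='soft_l1',f_scale=.001); e=f(s.x)
    print(len(p),free,s.x.round(4),'deg',np.degrees(s.x[3:]).round(1),'med',np.median(e).round(5),'p90',np.percentile(e,90).round(4)); return s.x
for q in(p,W[me]):
    for fr in(0,1): x=run(q,fr)
x=run(p,0); ax=axis(x[3]); rr,h=rh(gr,x[:3]-.085*ax,ax)
mm=abs(rr-.0315)<.006; print('sleeve',mm.sum(),np.median(rr[mm]),np.percentile(h[mm],[5,95]))
rr,h=rh(p,x[:3]-.085*ax,ax); 
for lo in(0,.02,.04,.06,.08):
    k=(h>=lo)&(h<lo+.02); print(lo,k.sum(),np.percentile(rr[k],[5,50,95]).round(4) if k.any() else '')
E
python3 ref.py
```

```text
2370 0 [0.672  0.013  0.1226 3.5031 0.5236] deg [200.7  30. ] med 0.00064 p90 0.0015
2370 1 [0.6726 0.0131 0.1231 3.5025 0.5009] deg [200.7  28.7] med 0.00051 p90 0.0015
1870 0 [0.6718 0.0131 0.1227 3.5024 0.5236] deg [200.7  30. ] med 0.00059 p90 0.0015
1870 1 [0.6724 0.0132 0.1232 3.4985 0.502 ] deg [200.4  28.8] med 0.00048 p90 0.0014
2370 0 [0.672  0.013  0.1226 3.5031 0.5236] deg [200.7  30. ] med 0.00064 p90 0.0015
sleeve 791 0.031626430064523925 [-0.00870355  0.03316778]
0 354 [0.0038 0.0137 0.0162]
0.02 238 [0.0159 0.0174 0.0208]
0.04 606 [0.0188 0.021  0.0282]
0.06 618 [0.0234 0.0243 0.0286]
0.08 505 [0.0241 0.0261 0.028 ]
```

```bash
cat > go.py <<'E'
from ins import *
import sys
RIM=np.array([.672,.013,.1228]); PHI=3.502
def fixg(name,foot):  # correct the foot position by the camera fit
    T,s=cur(); bt=np.load(name); bt[:3,3]=np.linalg.inv(T[:3,:3])@(np.array(foot)-T[:3,3]); np.save(name,bt)
def err(name,rim=RIM):
    T,s=cur(); b=T@np.load(name); ax=axis(PHI); d=b[:3,3]-rim; h=d@ax
    print('h %.4f'%h,'lat world',(d-h*ax).round(4),'ang deg',np.degrees(np.arccos(min(1,b[:3,2]@ax))).round(2),'F.ax',(s['ft_force']@ax).round(2))
E
python3 - <<'E'
from go import *
fixg('g.npy',[.6331,-.0019,.1996])
T,s=cur(); P=target('g.npy',RIM,PHI,.012,-1); rows(T,P,8); err('g.npy')
Q=target('g.npy',RIM,PHI,-.028,-1); rows(P,Q,1)
E
```

```text
n 8 offset [0.042, -0.004, 0.232] rot [0.015, 0.004, -0.043]
h 0.0873 lat world [0.002  0.0005 0.0012] ang deg 1.13 F.ax -0.3
n 1 offset [0.208, -0.022, 0.978] rot [0.0, -0.0, 0.0]
```

Request:
{"op": "step_arm", "data": {"offset": [[0.042,-0.004,0.232],[0.042,-0.004,0.232],[0.042,-0.004,0.232],[0.042,-0.004,0.232],[0.042,-0.004,0.232],[0.042,-0.004,0.232],[0.042,-0.004,0.232],[0.042,-0.004,0.232],[0,0,0],[0,0,0]], "rotation": [[0.015,0.004,-0.043],[0.015,0.004,-0.043],[0.015,0.004,-0.043],[0.015,0.004,-0.043],[0.015,0.004,-0.043],[0.015,0.004,-0.043],[0.015,0.004,-0.043],[0.015,0.004,-0.043],[0,0,0],[0,0,0]], "claw": [0.7,0.7,0.7,0.7,0.7,0.7,0.7,0.7,0.7,0.7]}}

```text
t: 9.05
ee_pos: [0.6288, -0.0043, 0.202]
tool_rot: [-0.018, 0.971, 0.178, 0.157]
ft_force: [1.4, -1.0, -0.9]
grip_width: 0.0555
finger_force: 15.0
```

```bash
python3 look2.py w4.png; python3 - <<'E'
from go import *
err('g.npy'); T,s=cur(); rows(T,target('g.npy',RIM,PHI,.012,-1),1)
E
```

```text
[[0.8873, 0.3513, 0.2989, 0.6288], [0.34, -0.936, 0.0907, -0.0043], [0.3116, 0.0212, -0.95, 0.202], [0.0, 0.0, 0.0, 1.0]] [-0.54  0.38  0.68  1.93 -0.57  0.68 -0.74]
blue 2138 (array([0.67250163, 0.01289688, 0.12236361, 3.51508986]), np.float64(0.0005253094070293077))
held nominal foot [0.6656 0.0122 0.1332] axis [-0.4688 -0.1803  0.8647]
held fit 8857 [0.667  0.011  0.1334] [-0.4748 -0.1825  0.861 ] 0.00026773849630820276 corr deg [0.05 0.42]
h 0.0124 lat world [-0.0005  0.0013  0.    ] ang deg 0.26 F.ax -0.17
n 1 offset [0.007, 0.028, 0.009] rot [-0.012, -0.032, 0.094]
```

View pics/w4.png

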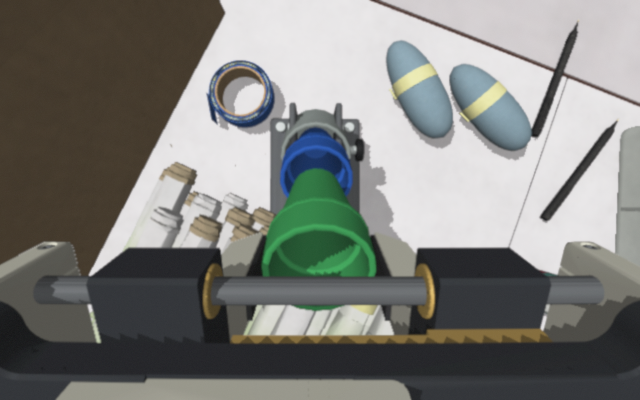

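Green's foot is centred over the blue mouth (held beaker at (318,230), mouth at (316,165)), and the camera fit puts the lateral error below 0.5 mm. Lowering it in now.

Request:
{"op": "step_arm", "data": {"offset": [[0.026,-0.003,0.122],[0.026,-0.003,0.122],[0.026,-0.003,0.122],[0.026,-0.003,0.122],[0.026,-0.003,0.122],[0.026,-0.003,0.122],[0.026,-0.003,0.122],[0.026,-0.003,0.122],[0,0,0],[0,0,0]], "rotation": [[0,0,0],[0,0,0],[0,0,0],[0,0,0],[0,0,0],[0,0,0],[0,0,0],[0,0,0],[0,0,0],[0,0,0]], "claw": [0.7,0.7,0.7,0.7,0.7,0.7,0.7,0.7,0.7,0.7]}}

```text
t: 10.1
ee_pos: [0.6475, 0.0031, 0.1676]
tool_rot: [-0.018, 0.971, 0.178, 0.157]
ft_force: [-0.2, -0.3, -1.0]
grip_width: 0.0553
finger_force: 15.0
```

Request:
{"op": "step_arm", "data": {"offset": [[0.005,-0.001,0.024],[0.005,-0.001,0.024],[0.005,-0.001,0.024],[0.005,-0.001,0.024],[0.005,-0.001,0.024],[0.005,-0.001,0.024],[0.005,-0.001,0.024],[0.005,-0.001,0.024],[0,0,0]], "rotation": [[0,0,0],[0,0,0],[0,0,0],[0,0,0],[0,0,0],[0,0,0],[0,0,0],[0,0,0],[0,0,0]], "claw": [0.7,0.7,0.7,0.7,0.7,0.7,0.7,0.7,0.7]}}

```text
t: 11.0
ee_pos: [0.6511, 0.0048, 0.1608]
tool_rot: [-0.018, 0.971, 0.178, 0.157]
ft_force: [-0.4, 0.2, 0.4]
grip_width: 0.0556
finger_force: 15.0
```

```bash
python3 -c "
from go import *
err('g.npy'); print(manip.observe()['ft_force'],manip.observe()['torque'])"
```

```text
h -0.0357 lat world [-0.0008  0.002   0.    ] ang deg 0.27 F.ax 0.47
[-0.41619333  0.24278768  0.36304992] [-0.20010685  0.55414168  0.00392732]
```

Request:
{"op": "step_arm", "data": {"offset": [[0.005,-0.001,0.024],[0.005,-0.001,0.024],[0.005,-0.001,0.024],[0.005,-0.001,0.024],[0.005,-0.001,0.024],[0.005,-0.001,0.024],[0.005,-0.001,0.024],[0.005,-0.001,0.024],[0.005,-0.001,0.024],[0,0,0]], "rotation": [[0,0,0],[0,0,0],[0,0,0],[0,0,0],[0,0,0],[0,0,0],[0,0,0],[0,0,0],[0,0,0],[0,0,0]], "claw": [0.7,0.7,0.7,0.7,0.7,0.7,0.7,0.7,0.7,0.7]}}

```text
t: 12.0
ee_pos: [0.6552, 0.0065, 0.1531]
tool_rot: [-0.018, 0.971, 0.178, 0.157]
ft_force: [0.0, -0.3, -0.7]
grip_width: 0.0555
finger_force: 15.0
```

Request:
{"op": "step_arm", "data": {"offset": [[0.005,-0.001,0.024],[0.005,-0.001,0.024],[0,0,0]], "rotation": [[0,0,0],[0,0,0],[0,0,0]], "claw": [0.7,0.7,0.7]}}

```text
t: 12.3
ee_pos: [0.656, 0.0069, 0.1514]
tool_rot: [-0.018, 0.971, 0.178, 0.157]
ft_force: [0.3, 0.8, -0.3]
grip_width: 0.0553
finger_force: 15.0
```

Request:
{"op": "step_arm", "data": {"offset": [[0.005,-0.001,0.024],[0,0,0]], "rotation": [[0,0,0],[0,0,0]], "claw": [0.7,0.7]}}

```text
t: 12.5
ee_pos: [0.6565, 0.0071, 0.1506]
tool_rot: [-0.018, 0.971, 0.178, 0.157]
ft_force: [-0.1, -0.7, -1.8]
grip_width: 0.0556
finger_force: 15.0
```

```bash
python3 -c "
from go import *
err('g.npy'); print(manip.observe()['ft_force'],manip.observe()['torque'])"
```

```text
h -0.0474 lat world [-0.0008  0.0023  0.    ] ang deg 0.27 F.ax -1.42
[-0.11882026 -0.66158673 -1.84207981] [-0.14689266  0.51114676 -0.00831951]
```

Request:
{"op": "step_arm", "data": {"offset": [[0.005,-0.001,0.024],[0.005,-0.001,0.024],[0,0,0]], "rotation": [[0,0,0],[0,0,0],[0,0,0]], "claw": [0.7,0.7,0.7]}}

```text
t: 12.8
ee_pos: [0.6574, 0.0073, 0.1489]
tool_rot: [-0.018, 0.971, 0.178, 0.157]
ft_force: [0.2, -0.0, -0.3]
grip_width: 0.0552
finger_force: 15.0
```

Request:
{"op": "step_arm", "data": {"offset": [[0.005,-0.001,0.024],[0,0,0]], "rotation": [[0,0,0],[0,0,0]], "claw": [0.7,0.7]}}

```text
t: 13.0
ee_pos: [0.6579, 0.0074, 0.1481]
tool_rot: [-0.018, 0.971, 0.178, 0.157]
ft_force: [-0.5, -0.8, -1.1]
grip_width: 0.0555
finger_force: 15.0
```

```bash
python3 -c "
from go import *
err('g.npy'); print(manip.observe()['ft_force'],manip.observe()['torque'])"
```

```text
h -0.0503 lat world [-0.0007  0.0021  0.    ] ang deg 0.26 F.ax -0.57
[-0.54291942 -0.79538018 -1.10812029] [-0.3867642   0.57423694 -0.0555795 ]
```

Request:
{"op": "step_arm", "data": {"offset": [[0.005,-0.001,0.024],[0,0,0]], "rotation": [[0,0,0],[0,0,0]], "claw": [0.7,0.7]}}

```text
t: 13.2
ee_pos: [0.6584, 0.0075, 0.1473]
tool_rot: [-0.018, 0.971, 0.178, 0.157]
ft_force: [1.2, -0.9, 0.0]
grip_width: 0.0558
finger_force: 14.9
```

Request:
{"op": "step_arm", "data": {"offset": [[0.003,0,0.012],[0,0,0]], "rotation": [[0,0,0],[0,0,0]], "claw": [0.7,0.7]}}

```text
t: 13.4
ee_pos: [0.6586, 0.0076, 0.1469]
tool_rot: [-0.018, 0.971, 0.178, 0.157]
ft_force: [0.2, -1.9, -2.2]
grip_width: 0.0559
finger_force: 14.9
```

Request:
{"op": "step_arm", "data": {"offset": [[0.003,0,0.012],[0,0,0]], "rotation": [[0,0,0],[0,0,0]], "claw": [0.7,0.7]}}

```text
t: 13.6
ee_pos: [0.6589, 0.0077, 0.1465]
tool_rot: [-0.018, 0.971, 0.178, 0.157]
ft_force: [-0.2, -2.3, -0.2]
grip_width: 0.0557
finger_force: 14.9
```

```bash
python3 -c "
from go import *
err('g.npy'); print(manip.observe()['ft_force'],manip.observe()['torque'])"
```

```text
h -0.0522 lat world [-0.0006  0.002   0.0001] ang deg 0.26 F.ax 0.34
[-0.2073863  -2.29428211 -0.19045917] [-0.72747549  0.41410092 -0.16332676]
```

Contact is one-sided: the force along y is −2.3 N. I'll ease about 1 mm toward −y and see if it clears.

Request:
{"op": "step_arm", "data": {"offset": [[-0.002,0.0125,0],[-0.002,0.0125,0],[0,0,0]], "rotation": [[0,0,0],[0,0,0],[0,0,0]], "claw": [0.7,0.7,0.7]}}

```text
t: 13.9
ee_pos: [0.6589, 0.0074, 0.1464]
tool_rot: [-0.018, 0.971, 0.178, 0.157]
ft_force: [0.6, -0.9, -0.3]
grip_width: 0.0555
finger_force: 15.0
```

```bash
cat > st.py <<'E'
from go import *
import sys
err(sys.argv[1]); F=[]
for i in range(int(sys.argv[2]) if len(sys.argv)>2 else 5):
    s=manip.observe(); F.append(np.r_[s['ft_force'],s['torque']]); manip.grab_frame('top')
F=np.array(F).mean(0); T,s=cur(); print('F',F[:3].round(2),'F.ax',(F[:3]@axis(PHI)).round(2),'tool F',(T[:3,:3].T@F[:3]).round(2),'M',F[3:].round(2))
E
python3 st.py g.npy
```

```text
h -0.0522 lat world [-0.0007  0.0018 -0.    ] ang deg 0.3 F.ax -0.39
F [ 0.35 -0.25 -0.57] F.ax -0.62 tool F [0.04 0.34 0.63] M [-0.21  0.56  0.01]
```

Request:
{"op": "step_arm", "data": {"offset": [[0.003,0,0.012],[0,0,0]], "rotation": [[0,0,0],[0,0,0]], "claw": [0.7,0.7]}}

```text
t: 14.35
ee_pos: [0.6593, 0.0071, 0.146]
tool_rot: [-0.018, 0.971, 0.178, 0.157]
ft_force: [-0.1, 0.8, -0.4]
grip_width: 0.0558
finger_force: 15.0
```

Request:
{"op": "step_arm", "data": {"offset": [[0.003,0,0.012],[0,0,0]], "rotation": [[0,0,0],[0,0,0]], "claw": [0.7,0.7]}}

```text
t: 14.55
ee_pos: [0.6595, 0.0072, 0.1456]
tool_rot: [-0.018, 0.971, 0.178, 0.157]
ft_force: [-0.0, -0.1, 0.1]
grip_width: 0.0559
finger_force: 15.0
```

```bash
python3 st.py g.npy 4
```

```text
h -0.0532 lat world [-0.0005  0.0014 -0.    ] ang deg 0.27 F.ax 0.09
F [-0.06  0.16 -0.55] F.ax -0.47 tool F [-0.17 -0.19  0.52] M [-0.2   0.54 -0.02]
```

Request:
{"op": "step_arm", "data": {"offset": [[0.003,0,0.012],[0.003,0,0.012],[0,0,0]], "rotation": [[0,0,0],[0,0,0],[0,0,0]], "claw": [0.7,0.7,0.7]}}

```text
t: 15.05
ee_pos: [0.66, 0.0073, 0.1447]
tool_rot: [-0.018, 0.971, 0.178, 0.157]
ft_force: [-0.7, -0.7, -1.1]
grip_width: 0.0555
finger_force: 15.0
```

```bash
python3 st.py g.npy 4
```

```text
h -0.0542 lat world [-0.0005  0.0013 -0.    ] ang deg 0.27 F.ax -0.46
F [-0.54 -0.38 -0.68] F.ax -0.27 tool F [-0.82  0.16  0.45] M [-0.2   0.56 -0.01]
```

Request:
{"op": "step_arm", "data": {"offset": [[0.003,0,0.012],[0,0,0]], "rotation": [[0,0,0],[0,0,0]], "claw": [0.7,0.7]}}

```text
t: 15.45
ee_pos: [0.6602, 0.0074, 0.1443]
tool_rot: [-0.018, 0.971, 0.178, 0.157]
ft_force: [0.1, 0.1, -0.4]
grip_width: 0.0553
finger_force: 15.0
```

Request:
{"op": "step_arm", "data": {"offset": [[0.003,0,0.012],[0,0,0]], "rotation": [[0,0,0],[0,0,0]], "claw": [0.7,0.7]}}

```text
t: 15.65
ee_pos: [0.6605, 0.0075, 0.1439]
tool_rot: [-0.018, 0.971, 0.178, 0.157]
ft_force: [-0.2, 0.2, -0.7]
grip_width: 0.0558
finger_force: 15.0
```

```bash
python3 st.py g.npy 4
```

```text
h -0.0552 lat world [-0.0005  0.0013  0.    ] ang deg 0.27 F.ax -0.49
F [ 0.12  0.04 -0.7 ] F.ax -0.67 tool F [-0.1  -0.01  0.7 ] M [-0.23  0.62 -0.01]
```

Request:
{"op": "step_arm", "data": {"offset": [[0.003,0,0.012],[0,0,0]], "rotation": [[0,0,0],[0,0,0]], "claw": [0.7,0.7]}}

```text
t: 16.05
ee_pos: [0.6608, 0.0076, 0.1435]
tool_rot: [-0.018, 0.971, 0.178, 0.157]
ft_force: [-0.5, 0.4, -0.6]
grip_width: 0.0555
finger_force: 15.0
```

Request:
{"op": "step_arm", "data": {"offset": [[0.003,0,0.012],[0,0,0]], "rotation": [[0,0,0],[0,0,0]], "claw": [0.7,0.7]}}

```text
t: 16.25
ee_pos: [0.661, 0.0076, 0.1431]
tool_rot: [-0.018, 0.971, 0.178, 0.157]
ft_force: [0.0, 0.6, -0.7]
grip_width: 0.0559
finger_force: 15.0
```

```bash
python3 st.py g.npy 4; python3 look2.py w5.png
```

```text
h -0.0562 lat world [-0.0004  0.0013  0.0001] ang deg 0.27 F.ax -0.75
F [-0.06  0.08 -0.38] F.ax -0.31 tool F [-0.14 -0.11  0.35] M [-0.25  0.66 -0.  ]
[[0.8871, 0.3515, 0.2993, 0.661], [0.3402, -0.9359, 0.091, 0.0076], [0.3121, 0.0211, -0.9498, 0.1431], [0.0, 0.0, 0.0, 1.0]] [-0.47  0.5   0.58  1.91 -0.68  0.59 -0.66]
blue 2337 (array([0.67421413, 0.01332848, 0.119815  , 3.51690079]), np.float64(0.00019995429365864126))
held nominal foot [0.6979 0.0242 0.0743] axis [-0.4691 -0.1807  0.8645]
held fit 7604 [0.6987 0.0227 0.0741] [-0.4676 -0.1797  0.8655] 0.0003057290526822017 corr deg [ 0.01 -0.12]
```

```bash
sed -i 's/^RIM=.*/RIM=np.array([.6742,.0133,.1198]); PHI=3.517/' go.py; python3 -c "
from go import *
fixg('g.npy',[.6987,.0227,.0741]); err('g.npy')"
```

```text
h -0.0527 lat world [-0.     -0.0003 -0.0001] ang deg 0.28 F.ax -0.41
```

Request:
{"op": "step_arm", "data": {"offset": [[0.003,0,0.012],[0,0,0]], "rotation": [[0,0,0],[0,0,0]], "claw": [0.7,0.7]}}

```text
t: 16.7
ee_pos: [0.6614, 0.0078, 0.1428]
tool_rot: [-0.018, 0.971, 0.178, 0.157]
ft_force: [0.2, -0.1, -0.8]
grip_width: 0.0556
finger_force: 15.0
```

```bash
python3 st.py g.npy 4
```

```text
h -0.0532 lat world [ 0.0001 -0.0002  0.    ] ang deg 0.29 F.ax -0.75
F [ 0.09  0.1  -0.54] F.ax -0.53 tool F [-0.06 -0.07  0.55] M [-0.25  0.63  0.01]
```

Request:
{"op": "step_arm", "data": {"offset": [[0.003,0,0.012],[0,0,0]], "rotation": [[0,0,0],[0,0,0]], "claw": [0.7,0.7]}}

```text
t: 17.1
ee_pos: [0.6616, 0.0079, 0.1425]
tool_rot: [-0.018, 0.971, 0.178, 0.157]
ft_force: [-1.6, 0.8, 1.5]
grip_width: 0.0558
finger_force: 15.0
```

```bash
python3 st.py g.npy 4
```

```text
h -0.0536 lat world [ 0.0002 -0.0001  0.0001] ang deg 0.29 F.ax 1.86
F [-1.5   0.4   2.37] F.ax 2.68 tool F [-0.46 -0.85 -2.67] M [-0.08  0.77  0.05]
```

Green has taken up at about 3 N. Releasing it and backing out along the axis.

Request:
{"op": "step_arm", "data": {"offset": [[0,0,0],[0,0,0],[0,0,0],[0,0,0]], "rotation": [[0,0,0],[0,0,0],[0,0,0],[0,0,0]], "claw": [0.25,0,0,0]}}

```text
t: 17.7
ee_pos: [0.6615, 0.0078, 0.1422]
tool_rot: [-0.018, 0.971, 0.178, 0.157]
ft_force: [-0.0, 0.2, 0.2]
grip_width: 0.0829
finger_force: 0.0
```

Request:
{"op": "step_arm", "data": {"offset": [[-0.04,0,-0.2],[-0.06,0.006,-0.3],[-0.1,0.01,-0.5],[-0.1,0.01,-0.5],[-0.1,0.01,-0.5],[-0.1,0.01,-0.5],[0,0,0]], "rotation": [[0,0,0],[0,0,0],[0,0,0],[0,0,0],[0,0,0],[0,0,0],[0,0,0]], "claw": [0,0,0,0,0,0,0]}}

```text
t: 18.4
ee_pos: [0.6146, -0.0112, 0.2344]
tool_rot: [-0.018, 0.971, 0.177, 0.16]
ft_force: [-0.6, 0.2, -0.4]
grip_width: 0.0921
finger_force: 0.0
```

```bash
cat > seen.py <<'E'
from go import *; from fit import *
import sys
# fit the green beaker where it stands in the stack, + plan white
T,s=cur(); print(s['qpos'].round(2),T.round(3).tolist())
a,W=cloud('wrist'); save(sys.argv[1],a)
c=a.astype(int); r,g,b=c[...,0],c[...,1],c[...,2]; ok=np.isfinite(W[...,0])
ax=axis(PHI); near=np.linalg.norm(np.nan_to_num(W)-RIM-.02*ax,axis=-1)<.06
p=W[ok&near&(g>r+25)&(g>b+25)]
x,e=fit_blue(p,PHI,RIM+.032*ax); d=x[:3]-RIM; h=d@ax
print('green',len(p),x.round(4),e,'above blue rim',h.round(4),'lat',(d-h*ax).round(4))
E
python3 seen.py w6.png; python3 - <<'E'
from plan import *
T,s=cur(); U=T.copy(); U[:3,3]=[.50,-.15,.30]; rows(T,U)
P=tool([.4248,-.187,.23],[0,0,-1],[0,-1,0]); rows(U,P)
P2=tool([.4248,-.187,.23],[0,0,-1],[1,0,0]); rows(U,P2)
E
```

```text
[-0.58  0.32  0.73  1.93 -0.5   0.73 -0.78] [[0.886, 0.35, 0.303, 0.615], [0.338, -0.937, 0.092, -0.011], [0.316, 0.022, -0.948, 0.234], [0.0, 0.0, 0.0, 1.0]]
green 3802 [0.6593 0.0078 0.1472 3.5066] 0.0003384896347278444 above blue rim 0.0316 lat [-0.0002  0.0003 -0.    ]
n 4 offset [-0.8, 0.575, -0.694] rot [-0.0, -0.0, 0.0]
n 4 offset [-0.592, 0.123, 0.328] rot [-0.088, -0.766, 0.857]
n 12 offset [-0.189, -0.093, 0.112] rot [0.169, -0.213, -0.953]
```

View pics/w6.png

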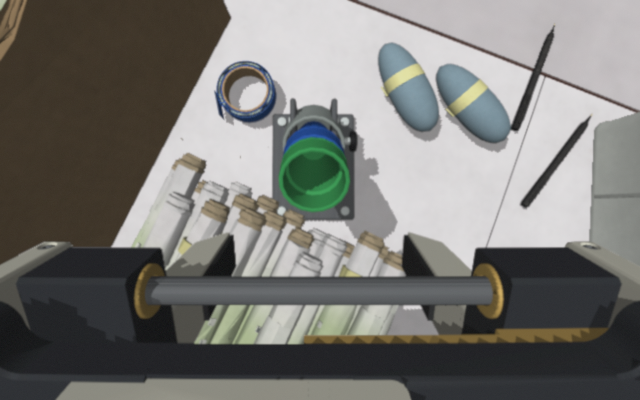

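Green is nested straight: its rim is 31.6 mm above blue's, and in the view its mouth is at (315,172) with the blue collar below. Next I'll check the space round white.

```bash
python3 - <<'E'
from plan import *
z=np.load('c0.npz'); V=np.vstack([z['V'].reshape(-1,3),z['W'].reshape(-1,3)]); V=V[np.isfinite(V[:,0])]
print('max z grid, rows x, cols y')
ys=np.arange(-.30,-.08,.02); print('       ',ys.round(2))
for x in np.arange(.32,.54,.02):
    print('%.2f'%x,[ (lambda q: round(float(np.percentile(q,98)),3) if len(q)>2 else None)(V[(abs(V[:,0]-x)<.01)&(abs(V[:,1]-y)<.01),2]) for y in ys])
E
```

```text
max z grid, rows x, cols y
        [-0.3  -0.28 -0.26 -0.24 -0.22 -0.2  -0.18 -0.16 -0.14 -0.12 -0.1 ]
0.32 [-0.007, 0.003, 0.002, -0.743, -0.743, -0.135, -0.748, -0.067, -0.074, -0.744, None]
0.34 [0.017, 0.018, 0.028, 0.022, 0.003, 0.004, 0.005, 0.004, 0.005, 0.004, 0.004]
0.36 [0.035, 0.035, 0.031, 0.028, 0.004, 0.003, 0.004, 0.005, 0.005, 0.004, 0.004]
0.38 [0.038, 0.036, 0.029, 0.028, 0.006, 0.004, 0.006, 0.006, 0.004, 0.004, 0.004]
0.40 [0.035, 0.036, 0.03, 0.029, 0.078, 0.087, 0.086, 0.087, 0.004, 0.004, 0.004]
0.42 [0.062, 0.037, 0.034, 0.03, 0.086, 0.082, 0.044, 0.087, 0.005, 0.005, 0.004]
0.44 [0.077, 0.037, 0.035, 0.029, 0.087, 0.087, 0.086, 0.087, 0.004, 0.004, 0.051]
0.46 [0.061, 0.037, 0.036, 0.032, 0.019, 0.078, 0.085, 0.004, 0.003, 0.051, 0.064]
0.48 [0.07, 0.068, 0.036, 0.032, 0.018, 0.003, 0.003, 0.004, 0.023, 0.054, 0.067]
0.50 [0.105, 0.081, 0.019, 0.018, 0.022, 0.004, 0.004, 0.005, 0.029, 0.058, 0.067]
0.52 [0.137, 0.136, 0.019, 0.018, 0.018, 0.005, 0.004, 0.004, 0.026, 0.06, 0.068]
0.54 [0.156, 0.155, 0.005, 0.004, 0.004, 0.004, 0.003, 0.004, 0.029, 0.061, 0.066]
```

```bash
python3 - <<'E'
from plan import *
T,s=cur(); U=T.copy(); U[:3,3]=[.50,-.15,.30]; rows(T,U)
t=np.radians(12); zt=np.array([-np.sin(t),0,-np.cos(t)])
P=tool(np.array([.4245,-.187,.080])-.14*zt,zt,[.1,-.995,0]); rows(U,P,6)
E
```

```text
n 4 offset [-0.8, 0.575, -0.694] rot [-0.0, -0.0, 0.0]
n 6 offset [-0.263, 0.108, 0.324] rot [0.043, -0.837, 0.426]
```

Request:
{"op": "step_arm", "data": {"offset": [[-0.8,0.575,-0.694],[-0.8,0.575,-0.694],[-0.8,0.575,-0.694],[-0.8,0.575,-0.694]], "rotation": [[0,0,0],[0,0,0],[0,0,0],[0,0,0]], "claw": [0,0,0,0]}}

```text
t: 18.85
ee_pos: [0.4987, -0.1505, 0.2986]
tool_rot: [-0.018, 0.971, 0.178, 0.157]
ft_force: [1.6, -0.5, 1.3]
grip_width: 0.0915
finger_force: 0.0
```

Request:
{"op": "step_arm", "data": {"offset": [[-0.263,0.108,0.324],[-0.263,0.108,0.324],[-0.263,0.108,0.324],[-0.263,0.108,0.324],[-0.263,0.108,0.324],[-0.263,0.108,0.324],[0,0,0],[0,0,0]], "rotation": [[0.043,-0.837,0.426],[0.043,-0.837,0.426],[0.043,-0.837,0.426],[0.043,-0.837,0.426],[0.043,-0.837,0.426],[0.043,-0.837,0.426],[0,0,0],[0,0,0]], "claw": [0,0,0,0,0,0,0,0]}}

```text
t: 19.65
ee_pos: [0.4538, -0.1868, 0.2153]
tool_rot: [-0.005, 0.993, 0.049, -0.105]
ft_force: [-0.5, -0.4, 0.8]
grip_width: 0.0918
finger_force: 0.0
```

```bash
cat > lw.py <<'E'
from plan import *; from fit import *
T,s=cur(); print(s['qpos'].round(2),T.round(3).tolist())
a,W=cloud('wrist'); save('w7.png',a); c=a.astype(int)
m=np.isfinite(W[...,0])&(np.linalg.norm(np.nan_to_num(W)[...,:2]-[.4245,-.187],axis=-1)<.036)&(W[...,2]>.045)&(W[...,2]<.1)&(np.ptp(c,axis=2)<40)
x,e=fit_up(W[m],[.4245,-.187,.085]); print('white',m.sum(),x.round(4),e)
A=T.copy(); A[:3,3]=[x[0],x[1],.080]; rows(T,A,8)
E
python3 lw.py
```

```text
[-0.38  0.47  0.9   1.83 -0.28  1.21 -0.85] [[0.973, 0.097, -0.21, 0.454], [0.099, -0.995, -0.001, -0.187], [-0.209, -0.02, -0.978, 0.215], [0.0, 0.0, 0.0, 1.0]]
white 2549 [ 0.423  -0.1857  0.0856] 0.00034252343168657967
n 8 offset [-0.005, -0.005, 0.434] rot [0.0, 0.0, -0.0]
```

Request:
{"op": "step_arm", "data": {"offset": [[-0.01,-0.01,0.6],[-0.01,-0.01,0.6],[-0.01,-0.01,0.6],[-0.01,-0.01,0.5],[0,0,0.4],[0,0,0.4],[0,0,0.37],[0,0,0],[0,0,0],[0,0,0]], "rotation": [[0,0,0],[0,0,0],[0,0,0],[0,0,0],[0,0,0],[0,0,0],[0,0,0],[0,0,0],[0,0,0],[0,0,0]], "claw": [0,0,0,0,0,0,0,0,0,0.5], "newtons": 15}}

```text
t: 20.7
ee_pos: [0.4234, -0.1856, 0.0815]
tool_rot: [-0.005, 0.993, 0.049, -0.105]
ft_force: [-0.3, 1.4, 0.1]
grip_width: 0.0877
finger_force: 0.0
```

Request:
{"op": "step_arm", "data": {"offset": [[0,0,0],[0,0,0],[0,0,0],[0,0,0],[0,0,0]], "rotation": [[0,0,0],[0,0,0],[0,0,0],[0,0,0],[0,0,0]], "claw": [0.7,0.7,0.7,0.7,0.7]}}

```text
t: 21.2
ee_pos: [0.4226, -0.1855, 0.0805]
tool_rot: [-0.005, 0.993, 0.049, -0.106]
ft_force: [-0.6, 0.0, 1.0]
grip_width: 0.0559
finger_force: 14.9
```

```bash
python3 - <<'E'
from go import *
T,s=cur()
gp=T[:3,3]; grasp('wh.npy',[.423,gp[1],.085])
U=T.copy(); U[:3,3]+=[0.0,0,.2]; rows(T,U,8)
ax=axis(PHI); RG=RIM+.032*ax; print(RG)
P=target('wh.npy',RG,PHI,.09,1); print(P.round(3)); rows(U,P)
P=target('wh.npy',RG,PHI,.09,-1); print(P.round(3)); rows(U,P)
E
```

```text
n 8 offset [-0.131, -0.012, -0.611] rot [-0.0, 0.0, 0.0]
[0.65931427 0.00743358 0.14751281]
[[-0.689 -0.357  0.631  0.58 ]
 [-0.276  0.934  0.228 -0.024]
 [-0.671 -0.017 -0.742  0.295]
 [ 0.     0.     0.     1.   ]]
n 26 offset [-0.124, -0.271, 0.097] rot [0.481, -0.018, 0.939]
[[ 0.884  0.376  0.279  0.58 ]
 [ 0.353 -0.927  0.131 -0.024]
 [ 0.307 -0.017 -0.951  0.295]
 [ 0.     0.     0.     1.   ]]
n 6 offset [0.796, -0.521, -0.039] rot [0.019, 0.819, -0.464]
```

Request:
{"op": "step_arm", "data": {"offset": [[-0.13,-0.012,-0.61],[-0.13,-0.012,-0.61],[-0.13,-0.012,-0.61],[-0.13,-0.012,-0.61],[-0.13,-0.012,-0.61],[-0.13,-0.012,-0.61],[-0.13,-0.012,-0.61],[-0.13,-0.012,-0.61]], "rotation": [[0,0,0],[0,0,0],[0,0,0],[0,0,0],[0,0,0],[0,0,0],[0,0,0],[0,0,0]], "claw": [0.7,0.7,0.7,0.7,0.7,0.7,0.7,0.7]}}

```text
t: 22.0
ee_pos: [0.4225, -0.1855, 0.281]
tool_rot: [-0.005, 0.993, 0.049, -0.106]
ft_force: [0.4, 0.7, -1.7]
grip_width: 0.0561
finger_force: 14.9
```

Request:
{"op": "step_arm", "data": {"offset": [[0.53,-0.347,-0.026],[0.53,-0.347,-0.026],[0.53,-0.347,-0.026],[0.53,-0.347,-0.026],[0.53,-0.347,-0.026],[0.53,-0.347,-0.026],[0.53,-0.347,-0.026],[0.53,-0.347,-0.026],[0.53,-0.347,-0.026]], "rotation": [[0.013,0.546,-0.31],[0.013,0.546,-0.31],[0.013,0.546,-0.31],[0.013,0.546,-0.31],[0.013,0.546,-0.31],[0.013,0.546,-0.31],[0.013,0.546,-0.31],[0.013,0.546,-0.31],[0.013,0.546,-0.31]], "claw": [0.7,0.7,0.7,0.7,0.7,0.7,0.7,0.7,0.7]}}

```text
t: 22.9
ee_pos: [0.5785, -0.0222, 0.2972]
tool_rot: [-0.038, 0.97, 0.188, 0.152]
ft_force: [-0.0, -0.2, 0.1]
grip_width: 0.0559
finger_force: 14.9
```

```bash
cat > lk3.py <<'E'
from go import *; from fit import *
import sys
T,s=cur(); a,W=cloud('wrist'); save(sys.argv[1],a); W=np.nan_to_num(W,nan=9)
c=a.astype(int); r,g,b=c[...,0],c[...,1],c[...,2]; ax=axis(PHI)
p=W[(np.linalg.norm(W-RIM-.02*ax,axis=-1)<.07)&(g>r+25)&(g>b+25)]
if len(p)>80:
    x,e=fit_blue(p,PHI,RIM+.032*ax); print('green rim',len(p),x.round(4),e)
p=W[(np.linalg.norm(W-RIM,axis=-1)<.07)&(b>r+50)&(b>g+40)]
if len(p)>80: x,e=fit_blue(p,PHI,RIM); print('blue rim',len(p),x.round(4),e)
bt=T@np.load('wh.npy')
p=W[(np.linalg.norm(W-bt[:3,3]-.045*bt[:3,2],axis=-1)<.07)&(np.ptp(c,axis=2)<40)]
p=p[dpoly(*rh(p,bt[:3,3],bt[:3,2]),B)<.005]
f=lambda x:dpoly(*rh(p,x[:3],bt[:3,:3]@R.from_rotvec([x[3],x[4],0]).as_matrix()[:,2]),B)
q=least_squares(f,[*bt[:3,3],0,0],loss='soft_l1',f_scale=.001); d=bt[:3,:3]@R.from_rotvec([q.x[3],q.x[4],0]).as_matrix()[:,2]
print('white nominal',bt[:3,3].round(4),bt[:3,2].round(4),'fit',len(p),q.x[:3].round(4),d.round(4),np.median(f(q.x)).round(5),np.degrees(q.x[3:]).round(2))
E
python3 lk3.py w8.png; python3 - <<'E'
from go import *
RG=RIM+.032*axis(PHI); err('wh.npy',RG); T,s=cur(); P=target('wh.npy',RG,PHI,.012,-1); rows(T,P,8)
E
```

```text
green rim 2523 [0.6591 0.0078 0.1471 3.5038] 0.00035644653257026204
blue rim 221 [0.6749 0.0124 0.1193 3.7263] 0.0002935928282708812
white nominal [ 0.6163 -0.0072  0.2278] [-0.466  -0.1847  0.8653] fit 9549 [ 0.6153 -0.0076  0.2277] [-0.4546 -0.1702  0.8743] 0.00029 [-0.63  0.99]
h 0.0917 lat world [0.0013 0.0055 0.0019] ang deg 0.41 F.ax -0.92
n 8 offset [0.041, 0.019, 0.246] rot [-0.003, -0.007, 0.007]
```

Request:
{"op": "step_arm", "data": {"offset": [[0.041,0.019,0.246],[0.041,0.019,0.246],[0.041,0.019,0.246],[0.041,0.019,0.246],[0.041,0.019,0.246],[0.041,0.019,0.246],[0.041,0.019,0.246],[0.041,0.019,0.246],[0,0,0],[0,0,0]], "rotation": [[0,0,0],[0,0,0],[0,0,0],[0,0,0],[0,0,0],[0,0,0],[0,0,0],[0,0,0],[0,0,0],[0,0,0]], "claw": [0.7,0.7,0.7,0.7,0.7,0.7,0.7,0.7,0.7,0.7]}}

```text
t: 23.95
ee_pos: [0.6141, -0.0138, 0.2261]
tool_rot: [-0.038, 0.97, 0.188, 0.151]
ft_force: [0.9, 0.2, -0.7]
grip_width: 0.0558
finger_force: 14.9
```

```bash
python3 lk3.py w9.png; python3 - <<'E'
from go import *
RG=RIM+.032*axis(PHI); err('wh.npy',RG)
E
```

```text
green rim 2694 [0.6591 0.0077 0.1471 3.5071] 0.00027815914803737244
blue rim 593 [0.6742 0.0133 0.1197 3.5437] 0.00018201338960945057
white nominal [0.6518 0.0011 0.1565] [-0.4646 -0.1834  0.8663] fit 9549 [0.6509 0.0009 0.1564] [-0.4542 -0.1704  0.8744] 0.0003 [-0.56  0.9 ]
h 0.0128 lat world [-0.0014 -0.0041 -0.0016] ang deg 0.01 F.ax -1.24
```

View pics/w9.png

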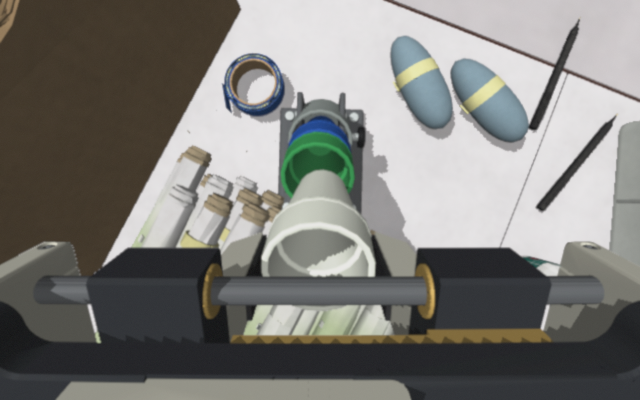

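The view shows the white foot near (325,185), to the right of the green mouth's centre at (318,165), which agrees with the ~4 mm offset from the fit. I'll correct using the camera-fitted foot and axis.

```bash
python3 - <<'E'
from go import *
T,s=cur(); bt=np.load('wh.npy'); W0=T@bt
d=np.array([-.4542,-.1704,.8744]); d/=np.linalg.norm(d)
q=R.align_vectors([d],[W0[:3,2]])[0].as_matrix(); W0[:3,:3]=q@W0[:3,:3]; W0[:3,3]=[.6509,.0009,.1564]
np.save('wh.npy',np.linalg.inv(T)@W0)
RG=np.array([.6592,.0076,.1473]); err('wh.npy',RG)
P=target('wh.npy',RG,PHI,.008,-1); rows(T,P,4)
Q=target('wh.npy',RG,PHI,-.032,-1); rows(P,Q,1)
E
```

```text
h 0.0130 lat world [-0.0023 -0.0043 -0.0021] ang deg 1.08 F.ax -1.24
n 4 offset [0.024, -0.015, 0.027] rot [0.019, 0.041, -0.004]
n 1 offset [0.193, 0.028, 0.981] rot [0.0, -0.0, 0.0]
```

Request:
{"op": "step_arm", "data": {"offset": [[0.024,-0.015,0.027],[0.024,-0.015,0.027],[0.024,-0.015,0.027],[0.024,-0.015,0.027],[0,0,0],[0,0,0]], "rotation": [[0.019,0.041,-0.004],[0.019,0.041,-0.004],[0.019,0.041,-0.004],[0.019,0.041,-0.004],[0,0,0],[0,0,0]], "claw": [0.7,0.7,0.7,0.7,0.7,0.7]}}

```text
t: 24.6
ee_pos: [0.6178, -0.0095, 0.2234]
tool_rot: [-0.044, 0.968, 0.189, 0.159]
ft_force: [-0.2, -1.0, -0.3]
grip_width: 0.056
finger_force: 14.9
```

```bash
cat >> lk3.py <<'E'
RG=np.array([.6592,.0076,.1473]); err('wh.npy',RG); e=q.x[:3]-RG; h=e@ax; la=e-h*ax
print('cam h',h.round(4),'lat',la.round(4),'ang',np.degrees(np.arccos(d@ax)).round(2),'tool-frame shift to fix',(-T[:3,:3].T@la/.04).round(3),'rotvec fix tool deg',np.degrees(T[:3,:3].T@np.cross(d,ax)).round(2))
E
python3 lk3.py w10.png
```

```text
green rim 2231 [0.6591 0.0077 0.1472 3.5052] 0.00027002187465545446
blue rim 618 [0.6742 0.0133 0.1197 3.5352] 0.00017167862052336683
white nominal [0.6553 0.0063 0.154 ] [-0.4649 -0.1836  0.8661] fit 9530 [0.6555 0.0062 0.1545] [-0.4662 -0.1828  0.8656] 0.00029 [-0.06 -0.07]
h 0.0079 lat world [-0.0001  0.0002 -0.    ] ang deg 0.02 F.ax -0.47
cam h 0.0082 lat [0.0001 0.0001 0.0001] ang 0.07 tool-frame shift to fix [-0.003  0.001  0.001] rotvec fix tool deg [ 0.05 -0.05 -0.01]
```

Centred to 0.1 mm and 0.1°. Lowering white.

Request:
{"op": "step_arm", "data": {"offset": [[0.023,0.0034,0.118],[0.023,0.0034,0.118],[0.023,0.0034,0.118],[0.023,0.0034,0.118],[0.023,0.0034,0.118],[0.023,0.0034,0.118],[0.023,0.0034,0.118],[0.023,0.0034,0.118],[0,0,0],[0,0,0]], "rotation": [[0,0,0],[0,0,0],[0,0,0],[0,0,0],[0,0,0],[0,0,0],[0,0,0],[0,0,0],[0,0,0],[0,0,0]], "claw": [0.7,0.7,0.7,0.7,0.7,0.7,0.7,0.7,0.7,0.7]}}

```text
t: 25.65
ee_pos: [0.6356, -0.0025, 0.1899]
tool_rot: [-0.044, 0.968, 0.189, 0.158]
ft_force: [0.1, 0.0, -0.9]
grip_width: 0.056
finger_force: 14.9
```

Request:
{"op": "step_arm", "data": {"offset": [[0.005,0.0007,0.025],[0.005,0.0007,0.025],[0.005,0.0007,0.025],[0.005,0.0007,0.025],[0.005,0.0007,0.025],[0.005,0.0007,0.025],[0.005,0.0007,0.025],[0.005,0.0007,0.025],[0.005,0.0007,0.025],[0,0,0]], "rotation": [[0,0,0],[0,0,0],[0,0,0],[0,0,0],[0,0,0],[0,0,0],[0,0,0],[0,0,0],[0,0,0],[0,0,0]], "claw": [0.7,0.7,0.7,0.7,0.7,0.7,0.7,0.7,0.7,0.7]}}

```text
t: 26.65
ee_pos: [0.6399, -0.0007, 0.1819]
tool_rot: [-0.044, 0.968, 0.189, 0.158]
ft_force: [0.4, -0.4, -0.8]
grip_width: 0.0558
finger_force: 14.9
```

Request:
{"op": "step_arm", "data": {"offset": [[0.005,0.0007,0.025],[0.005,0.0007,0.025],[0.005,0.0007,0.025],[0.005,0.0007,0.025],[0.005,0.0007,0.025],[0,0,0]], "rotation": [[0,0,0],[0,0,0],[0,0,0],[0,0,0],[0,0,0],[0,0,0]], "claw": [0.7,0.7,0.7,0.7,0.7,0.7]}}

```text
t: 27.25
ee_pos: [0.6423, 0.0003, 0.1775]
tool_rot: [-0.044, 0.968, 0.189, 0.158]
ft_force: [-0.3, -0.6, -0.7]
grip_width: 0.0557
finger_force: 14.9
```

```bash
python3 lk3.py w11.png; python3 st.py wh.npy 3
```

```text
green rim 1897 [0.6593 0.0078 0.1472 3.5101] 0.00022258827438244658
blue rim 1217 [0.6742 0.0133 0.1197 3.5212] 0.00017351417793810137
white nominal [0.6799 0.0161 0.1082] [-0.4648 -0.1837  0.8662] fit 8851 [0.6799 0.0159 0.1085] [-0.4643 -0.1821  0.8667] 0.00032 [-0.08  0.06]
h -0.0450 lat world [-0.0002  0.0002 -0.0001] ang deg 0.03 F.ax -0.45
cam h -0.0447 lat [-0.0001  0.0001 -0.    ] ang 0.09 tool-frame shift to fix [ 0.002  0.004 -0.001] rotvec fix tool deg [ 0.04  0.08 -0.01]
h -0.0132 lat world [-0.0004  0.0003 -0.0002] ang deg 0.03 F.ax -0.45
F [ 0.07  0.09 -0.78] F.ax -0.72 tool F [-0.16 -0.04  0.77] M [-0.26  0.57 -0.  ]
```

Perfectly aligned, with about 8 mm to go.

Request:
{"op": "step_arm", "data": {"offset": [[0.005,0.0007,0.025],[0.005,0.0007,0.025],[0.005,0.0007,0.025],[0.005,0.0007,0.025],[0,0,0]], "rotation": [[0,0,0],[0,0,0],[0,0,0],[0,0,0],[0,0,0]], "claw": [0.7,0.7,0.7,0.7,0.7]}}

```text
t: 27.95
ee_pos: [0.6442, 0.001, 0.174]
tool_rot: [-0.044, 0.968, 0.189, 0.158]
ft_force: [-1.0, -0.3, -0.0]
grip_width: 0.0557
finger_force: 14.9
```

Request:
{"op": "step_arm", "data": {"offset": [[0.005,0.0007,0.025],[0.005,0.0007,0.025],[0,0,0]], "rotation": [[0,0,0],[0,0,0],[0,0,0]], "claw": [0.7,0.7,0.7]}}

```text
t: 28.25
ee_pos: [0.6452, 0.0014, 0.1722]
tool_rot: [-0.044, 0.968, 0.189, 0.158]
ft_force: [0.2, -0.4, -0.3]
grip_width: 0.0559
finger_force: 14.9
```

Request:
{"op": "step_arm", "data": {"offset": [[0.0025,0.0003,0.0125],[0.0025,0.0003,0.0125],[0,0,0]], "rotation": [[0,0,0],[0,0,0],[0,0,0]], "claw": [0.7,0.7,0.7]}}

```text
t: 28.55
ee_pos: [0.6457, 0.0015, 0.1715]
tool_rot: [-0.044, 0.968, 0.189, 0.159]
ft_force: [0.7, -0.3, -0.9]
grip_width: 0.0558
finger_force: 14.9
```

```bash
sed -i 's/^err(sys.argv\[1\])/err(sys.argv[1],np.array([.6592,.0076,.1473]))/' st.py; python3 st.py wh.npy 4
```

```text
h -0.0521 lat world [-0.0002  0.0002 -0.    ] ang deg 0.02 F.ax -1.06
F [ 0.23  0.02 -0.78] F.ax -0.79 tool F [-0.05  0.09  0.81] M [-0.28  0.53 -0.02]
```

Request:
{"op": "step_arm", "data": {"offset": [[0.0025,0.0003,0.0125],[0,0,0]], "rotation": [[0,0,0],[0,0,0]], "claw": [0.7,0.7]}}

```text
t: 28.95
ee_pos: [0.6459, 0.0016, 0.171]
tool_rot: [-0.044, 0.968, 0.189, 0.159]
ft_force: [-0.2, 0.3, -0.6]
grip_width: 0.0561
finger_force: 14.9
```

```bash
python3 st.py wh.npy 3
```

```text
h -0.0526 lat world [-0.0002  0.0002 -0.0001] ang deg 0.02 F.ax -0.47
F [ 0.08 -0.29 -0.89] F.ax -0.76 tool F [-0.32  0.32  0.83] M [-0.31  0.52 -0.01]
```

Request:
{"op": "step_arm", "data": {"offset": [[0.0025,0.0003,0.0125],[0,0,0]], "rotation": [[0,0,0],[0,0,0]], "claw": [0.7,0.7]}}

```text
t: 29.3
ee_pos: [0.6461, 0.0017, 0.1706]
tool_rot: [-0.044, 0.968, 0.189, 0.159]
ft_force: [0.3, -0.4, -1.2]
grip_width: 0.0557
finger_force: 14.9
```

```bash
python3 st.py wh.npy 4
```

```text
h -0.0531 lat world [-0.0002  0.0002 -0.0001] ang deg 0.02 F.ax -1.12
F [-0.09 -0.5  -1.18] F.ax -0.89 tool F [-0.63  0.46  1.02] M [-0.34  0.53 -0.06]
```

Request:
{"op": "step_arm", "data": {"offset": [[0.0025,0.0003,0.0125],[0,0,0]], "rotation": [[0,0,0],[0,0,0]], "claw": [0.7,0.7]}}

```text
t: 29.7
ee_pos: [0.6464, 0.0017, 0.1702]
tool_rot: [-0.044, 0.968, 0.189, 0.159]
ft_force: [-0.2, -0.8, -0.7]
grip_width: 0.0557
finger_force: 14.9
```

```bash
python3 st.py wh.npy 4
```

```text
h -0.0536 lat world [-0.0001  0.0001 -0.0001] ang deg 0.02 F.ax -0.32
F [ 0.18 -0.53 -1.25] F.ax -1.07 tool F [-0.43  0.59  1.16] M [-0.41  0.47 -0.08]
```

Request:
{"op": "step_arm", "data": {"offset": [[0.0025,0.005,0.0125],[0,0,0]], "rotation": [[0,0,0],[0,0,0]], "claw": [0.7,0.7]}}

```text
t: 30.1
ee_pos: [0.6467, 0.0018, 0.1699]
tool_rot: [-0.044, 0.968, 0.189, 0.159]
ft_force: [-0.9, -0.1, 1.5]
grip_width: 0.0556
finger_force: 15.0
```

```bash
python3 st.py wh.npy 4
```

```text
h -0.0540 lat world [-0.      0.0001  0.    ] ang deg 0.03 F.ax 1.77
F [-1.38 -0.31  2.11] F.ax 2.53 tool F [-0.64 -0.29 -2.44] M [-0.3   0.61 -0.04]
```

White has taken up at about 3 N. Releasing and backing out.

Request:
{"op": "step_arm", "data": {"offset": [[0,0,0],[0,0,0],[0,0,0],[0,0,0]], "rotation": [[0,0,0],[0,0,0],[0,0,0],[0,0,0]], "claw": [0.25,0,0,0]}}

```text
t: 30.7
ee_pos: [0.6467, 0.0018, 0.1697]
tool_rot: [-0.044, 0.968, 0.189, 0.159]
ft_force: [-0.9, 0.1, -0.2]
grip_width: 0.0835
finger_force: 0.0
```

Request:
{"op": "step_arm", "data": {"offset": [[-0.04,-0.006,-0.2],[-0.06,-0.009,-0.3],[-0.1,-0.014,-0.5],[-0.1,-0.014,-0.5],[-0.1,-0.014,-0.5],[-0.1,-0.014,-0.5],[-0.1,0,-0.5],[0,0,0],[0,0,0]], "rotation": [[0,0,0],[0,0,0],[0,0,0],[0,0,0],[0,0,0],[0,0,0],[0,0,0],[0,0,0],[0,0,0]], "claw": [0,0,0,0,0,0,0,0,0]}}

```text
t: 31.6
ee_pos: [0.5896, -0.0214, 0.2764]
tool_rot: [-0.044, 0.968, 0.189, 0.159]
ft_force: [0.2, 0.8, -0.1]
grip_width: 0.0919
finger_force: 0.0
```

```bash
python3 - <<'E'
from go import *; from fit import *
a,W=cloud('wrist'); save('w12.png',a); W=np.nan_to_num(W,nan=9); c=a.astype(int); ax=axis(PHI); r,g,b=c[...,0],c[...,1],c[...,2]
for n,st,m in(('green',.032,(g>r+25)&(g>b+25)),('white',.064,np.ptp(c,axis=2)<40)):
    p=W[(np.linalg.norm(W-RIM-(st-.03)*ax,axis=-1)<.06)&m]; p=p[dpoly(*rh(p,RIM+(st-.085)*ax,ax),B)<.006]
    x,e=fit_blue(p,PHI,RIM+st*ax); d=x[:3]-RIM; h=d@ax; print(n,len(p),x.round(4),e,'above blue',h.round(4),'lat',(d-h*ax).round(4))
E
```

```text
green 408 [0.6592 0.0077 0.147  3.5177] 0.00016497505952775202 above blue 0.0316 lat [-0.0003  0.0002 -0.0001]
white 3810 [6.4450e-01 2.1000e-03 1.7450e-01 3.5092e+00] 0.000343065121180949 above blue 0.0632 lat [-0.0003  0.0004 -0.0001]
```

View pics/w12.png

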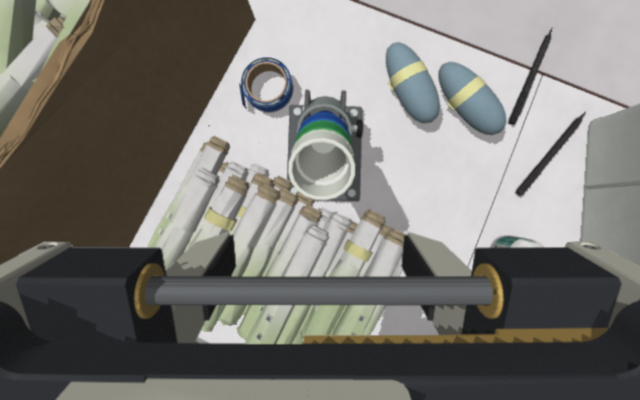

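The stack stands straight with white on green on blue, the white mouth at (322,165). The rims are spaced 31.6 mm apart and the gripper is clear.

```bash
python3 -c "
from station import manip
print(manip.hand_in())"
```

```text
the job is handed in; nothing more can be done
None
```

The job is handed in: green is nested in blue and white in green, each lowered straight in, taken up at about 3 N and released, and nothing touched the dish, tape or shell.

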